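# Put the cinnamon shaker away in the sprung condiment caddy

## Robot

A 6-joint arm with a two-finger parallel gripper is mounted at the origin on the work surface. World frame = base frame: x ahead of the robot, y to its left, z up, the work surface at z = 0. Lengths are in m, angles in rad, forces in N, time in s.
With the tool pointing down it reaches from about 0.35 to 0.775 m from the base axis. Payload 5.5 kg.
Tool frame: the origin (TCP) lies midway between the tips of the shut fingers; the grasp point (between the pads) lies grip_point_offset behind it (grip_point_offset is the distance from the TCP to the grasp point, in m); z points along the fingers, y is the direction in which the jaws open and shut (so a half turn about z gives the same grasp; the last joint's range is limited). The gripper opens to 85 mm and grips with 20 to 120 N. Pads are 22 mm wide; open, the fingers measure 114 mm over their backs; the gripper's body (76 mm by 85 mm) begins 54 mm behind the grasp point. The pads swing forward as they close: fully open they stand 13 mm farther back than shut.
Start: joints at [-1.365, 0.313, 0.046, 1.304, 0, 1.431], TCP at [0.195, -0.541, 0.231] pointing down, gripper open.
Joint ranges: [-2.76, 2.76], [-0.86, 1.69], [-1.03, 1.26], [-2.2, 2.34], [-1.47, 1.5], [-3.14, 3.14]. Speed limits (rad/s): [2.57, 2.57, 3.14, 3.14, 3.14, 3.14].

## Interface

Orientations are given as a unit quaternion [w, x, y, z].
In Python, from workcell import * gives the robot as it stands.
- The arm moves only by the tool send_rows, never from a script. Its argument "series" is one flat list of numbers, 7 for each row, row after row: the shift along the tool's x, y, z in cm, then the turn, a rotation vector about the tool's x, y, z in degrees, then the opening, from 0 (shut) to 1 (fully open). A call has 1 to 10 rows; each row is the pose to reach, as a shift and turn from the pose commanded when the call began, along the tool's axes at that moment; what a row does not reach only later rows make up. A row lasts 1/12 s, in which the tool goes at most 41.7 mm and 7.16 degrees, less where a joint would pass 70% of its speed; a pose out of reach is approached as far as the arm can. A call with a gripper value outside its range is refused whole. The fingers move at their own pace and stop on an object; "newtons" is the grip in N (left out, the last holds). Time passes only in rows, so rows that repeat a pose let the fingers close. It gives the time, the measured TCP pose, the force and the opening at its end, in the units of the state.
- get_state(): the state, without advancing time (a new reading comes with each control period).
- read_camera(name): name is "scene" or "top" or "wrist"; returns the picture (480x640x3 uint8, blue, green, red); there is no depth.
- camera_info(name): a dict with "K" (3x3 intrinsics, pixels), "xyz" and "attitude" of the camera in the world. Camera axes: x right, y down, z forward; pixel columns grow to the right and rows downward; lengths in m; the calibration is good to about 2 mm. A picture is of the moment at which its call begins: read the wrist's pose just before it. camera_info takes no time and is no camera call; for the wrist camera it gives the pose at the moment of the call.
- hand_in(): hands the job in, once; it reports no verdict.
Trained networks look in the newest picture that a camera, given by its name, has taken for a name from the list of things; names that differ only in an ending like _2 or _b are one class to them, and where a whole thing is asked for, a point or a joint stands for the part that bears it (a point fixed in the world has none). Each returns a list of dicts, best first, with "p" (0 to 1); they miss things now and then, are a little off and sometimes report something else, mostly with a low value. They report only what shows in the picture. A call takes as long as a camera call. They do not tell look-alikes from the thing itself.
- silhouettes(camera, label): "pixels" (480x640 bool, what is visible of it) and "box" ([left, top, width, height] in pixels, round what is visible of it).
The state is a dict: "clock": time; "joint_pos": joint angles; "qvel": joint speeds; "tau": joint torques, N m; "tcp_pos": TCP position; "orientation": TCP orientation; "wrist_force": force on the tool from outside, world axes, zero at the start; "ft_torque": the same for the moment, N m; "finger_gap": finger opening in m.
Only numpy, scipy, OpenCV 4.12 (cv2) and the standard library are available. Lean on these libraries where they do the work, as an engineer would, in place of code of your own. Each camera call takes 0.05 s, during which the arm holds its last target. There are 200 camera calls.

## Task

Press the thumb button of the condiment caddy and ease its sprung lid open, steadying it with the gripper as it rises so that it never flies up by itself, until it stands fully open. Then stand the small cinnamon shaker upright on the caddy's floor, beside the sachet rack, setting it down gently and letting go. Do not force the button, and leave the caster, the mug and the napkin holder where they are.

Things in the scene. Friction and masses are not known exactly. Their poses are not given: they have to be found in the camera images.
- caddy: Wooden box fixed to the counter, 150 (x) by 220 (y) mm, walls 5 thick, 85 high. Origin: centre of its underside; x points from button (front) to hinge (back), z up. Inside at its +y end a fixed sachet rack (x -65 to 65, y 42 to 102, top z 60 mm); the rest of the floor (z 5, x -70 to 70, y -105 to 42) is free. The button's fixed housing sticks out in front (x -135 to -75, y -28 to 28, top z 75)
- free_floor (a point): centre of the caddy's free floor beside the sachet rack, on the floor surface; turns with the caddy (same axes); at x -10, y -33, z 5 mm in the caddy's frame
- lid_hinge (a point): middle of the lid's hinge line, at x 75, y 0, z 86 mm in the caddy's frame; the hinge line runs along the caddy's y
- lid_front (a point): middle of the top front edge of the aluminium lid; moves with it. The lid is a plate 145 mm from hinge line to front edge, 222 mm wide, 8 mm thick (shut: 86 to 94 mm above the counter), with a steel tongue 36 mm wide, 8 mm long, 4 mm thick at its front
- caddy_lid (a joint): lid angle, 0 shut, grows as the front edge rises and swings back; stop at 1.62 rad (just past upright), where its spring holds it. Mass 0.12 to 0.18 kg. Off the catch, a spring lifts the front edge with about 2 to 3 N when nearly shut, fading to almost none near 1.6 rad. Let go when shut it flies up at over 4 rad/s; let go from 1.35 rad on it drifts gently to the stop
- button_top (a point): centre of the flat top of the black thumb button, a pad 46 by 46 mm in front of the lid, at x -109, y 0, z 110 mm in the caddy's frame: 16 mm higher than the shut lid's top. The lid's front edge is at x -70. A steel nose 34 mm wide on the button's back edge (x -88 to -74) holds down the lid's tongue
- button (a joint): button angle: a rocker pivoted at x -75, z 70 mm in the caddy's frame, along its y. 0 at rest, 0.24 rad pressed to its hard stop; the pad's centre sinks about 34 mm per rad (8 mm at the stop). It takes about 3.5 N to start and 7 N at the stop; it lets the lid go at about 0.17 rad, and springs back when released, which cannot catch the lid again once that has risen a few mm
- shaker_mid (a point): centre of the small steel cinnamon shaker, an upright cylinder 46 mm in diameter, 72 mm tall with a rounded perforated top (the narrower of the two steel shakers), about 0.16 kg; z up along it; the point lies 36 mm above its base
- caster_mid (a point): centre of the wide steel sugar caster, 72 mm in diameter, 78 mm tall; to be left alone; it may stand in the place of the shaker and the shaker in its place
- mug_mid (a point): centre of a white mug, 76 mm in diameter, 85 mm tall; to be left alone
- napkins_mid (a point): centre of a napkin holder, 100 by 130 mm, 65 mm tall; to be left alone
Things that resemble listed ones, but are neither listed nor needed, are in the scene too. Leave any orange or red look-alike of the part that bears shaker_mid alone.

How it is judged:
By the outcome, as a careful person would: the job done as asked, in the order asked, and still so for the second after the job is handed in, with the robot touching nothing.
It also fails if it takes over 72 s, if anything falls off the work surface, if the arm or the gripper's body presses on something with over 40 N, if the wrist force passes 120 N, or if a joint passes its speed limit or range.

## Working session

There is one attempt and no reset: what is moved stays moved. The work goes in short steps, Python scripts to look and compute and a tool call to move; the robot and the scene stay as the last step left them, time stands still between calls to the robot, and variables do not carry over. Pictures are saved under pics/ and viewed, about 8 in all and at most 12, crops included, and the job is handed in when it is done.

Besides the shell and the picture viewer there is one more tool, called after "Emit:" by a JSON object that holds its "method" and its "body". send_rows: Moves the arm, as the interface text tells. Its arguments: {"type":"object","properties":{"series":{"type":"array"},"newtons":{"type":"number"}},"required":["series"]}

```bash
ls; mkdir -p pics; python3 - <<'E'
from workcell import *
import cv2,numpy as np
s=get_state();print({k:np.round(v,3).tolist() for k,v in s.items()})
try: print(grip_point_offset)
except Exception as e: print(e)
ims=[]
for c in ["scene","top"]:
    im=read_camera(c);cv2.imwrite(f"pics/{c}0.png",im)
    i=camera_info(c);print(c,np.round(i["K"],1).tolist(),i["xyz"],i["attitude"])
    for l in ["caddy","caddy_lid","button","shaker_mid","caster_mid","mug_mid","napkins_mid"]:
        for d in silhouettes(c,l): 
            ys,xs=np.nonzero(d["pixels"]);print(l,round(d["p"],2),d["box"],xs.mean().round(1),ys.mean().round(1),len(xs))
print(get_state()["clock"])
E
```

```text
pics
{'clock': 0.0, 'joint_pos': [-1.365, 0.314, 0.045, 1.304, -0.0, 1.431], 'qvel': [-0.002, 0.0, 0.002, -0.001, 0.001, -0.001], 'tau': [-0.0, -48.063, 29.853, 0.019, -0.0, 0.0], 'tcp_pos': [0.195, -0.54, 0.23], 'orientation': [-0.001, 0.985, 0.172, -0.0], 'wrist_force': [-0.025, -0.583, 0.601], 'ft_torque': [-0.017, 0.015, 0.02], 'finger_gap': 0.086}
0.0187
scene [[609.8, 0.0, 319.1], [0.0, 609.8, 241.3], [0.0, 0.0, 1.0]] [ 1.06378239 -0.95634087  1.09158317] [-0.39892994  0.88645767  0.21118264 -0.10222323]
caddy 0.7 [286.5, 228.2, 101.5, 99.8] 335.4 272.9 6989
caddy_lid 0.66 [289.6, 224.5, 101.2, 74.3] 339.5 262.8 3992
button 0.72 [290.1, 230.7, 28.8, 26.7] 303.1 242.7 419
shaker_mid 0.88 [198.9, 317.9, 29.7, 34.1] 215.5 333.5 614
shaker_mid 0.68 [190.0, 349.5, 28.0, 37.2] 202.4 366.8 638
shaker_mid 0.68 [158.0, 337.0, 23.5, 32.9] 174.1 352.9 667
shaker_mid 0.44 [235.6, 364.5, 40.3, 45.9] 256.0 386.0 1503
shaker_mid 0.18 [287.2, 226.4, 101.8, 102.0] 334.9 272.9 7179
caster_mid 0.43 [291.4, 225.8, 94.6, 77.5] 339.1 262.8 3966
mug_mid 0.78 [389.3, 166.2, 35.1, 38.4] 405.8 184.8 996
napkins_mid 0.61 [304.2, 165.1, 47.7, 42.2] 327.9 185.7 1394
top [[444.9, 0.0, 308.2], [0.0, 444.9, 244.2], [0.0, 0.0, 1.0]] [0.38883958 0.03846457 1.13714476] [-0.04637713  0.71174638 -0.69861753  0.05656685]
caddy 0.65 [266.9, 178.8, 95.0, 96.5] 314.4 222.3 6851
caddy_lid 0.73 [265.1, 179.1, 100.3, 71.1] 315.2 217.0 5361
button 0.78 [295.9, 247.0, 22.2, 26.3] 309.0 260.4 455
shaker_mid 0.76 [419.2, 281.4, 23.6, 20.3] 427.4 292.5 405
shaker_mid 0.67 [298.6, 249.7, 20.1, 24.2] 309.0 260.5 460
shaker_mid 0.66 [447.8, 304.3, 29.4, 15.8] 462.0 313.4 440
shaker_mid 0.65 [452.0, 272.0, 26.0, 20.6] 463.0 282.4 379
caster_mid 0.96 [440.3, 212.5, 37.7, 35.9] 457.9 231.1 893
mug_mid 0.8 [122.2, 193.2, 45.5, 47.8] 145.1 214.1 1268
napkins_mid 0.7 [147.6, 277.7, 58.0, 45.0] 176.2 301.0 2296
0.8
```

```bash
python3 - <<'E'
import cv2,numpy as np
a=cv2.imread("pics/scene0.png");b=cv2.imread("pics/top0.png")
def up(im,x,y,w,h,W,H): return cv2.resize(im[y:y+h,x:x+w],(W,H),interpolation=cv2.INTER_CUBIC)
r1=np.hstack([up(a,150,300,140,120,350,300),up(b,400,190,105,140,225,300),up(b,255,170,112,150,224,300)])
r2=np.hstack([cv2.resize(a,(400,300)),cv2.resize(b,(399,300))])
cv2.imwrite("pics/m1.png",np.vstack([r1,r2]))
E
```

```text
(no output)
```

View pics/m1.png

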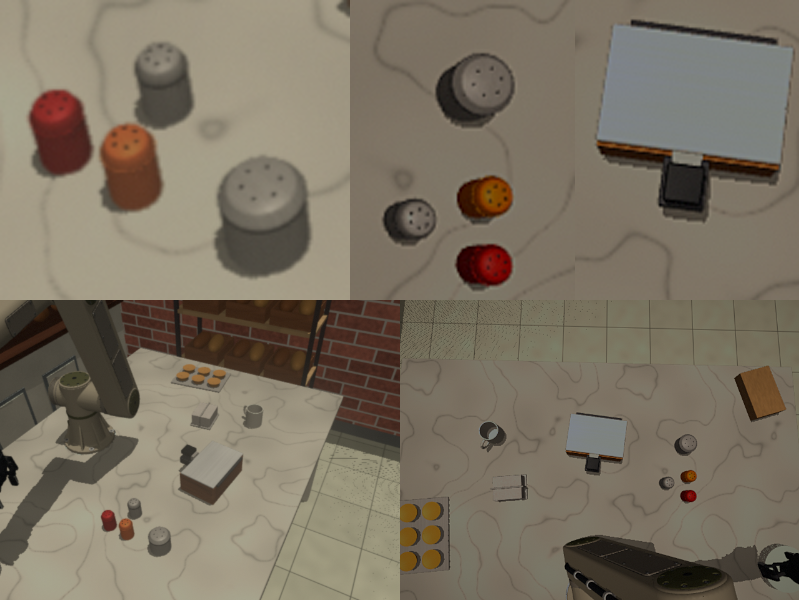

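```bash
cat > h.py <<'E'
from workcell import *
import cv2,numpy as np
from scipy.spatial.transform import Rotation as R
from scipy.optimize import least_squares
Rq=lambda q:R.from_quat(np.roll(q,-1)).as_matrix()
def proj(i,P):
    p=(np.atleast_2d(P)-i["xyz"])@Rq(i["attitude"])
    q=p@np.array(i["K"]).T
    return q[:,:2]/q[:,2:]
def plane(i,uv,z):
    uv=np.atleast_2d(uv).astype(float)
    d=np.c_[uv,np.ones(len(uv))]@np.linalg.inv(i["K"]).T@Rq(i["attitude"]).T
    return i["xyz"]+d*((z-i["xyz"][2])/d[:,2])[:,None]
def cyl(x,y,r=.023,h=.072,z=0):
    t=np.linspace(0,2*np.pi,40)
    c=np.c_[x+r*np.cos(t),y+r*np.sin(t)]
    c2=np.c_[x+.72*r*np.cos(t),y+.72*r*np.sin(t)]
    f=lambda c,zz:np.c_[c,np.full(len(c),z+zz)]
    return np.vstack([f(c,0),f(c,h*.85),f(c2,h)])
def hullstat(uv):
    k=cv2.convexHull(uv.astype(np.float32));m=cv2.moments(k)
    return np.array([m["m10"]/m["m00"],m["m01"]/m["m00"]])
E
python3 - <<'E'
from h import *
I={c:camera_info(c) for c in["scene","top"]}
im={c:cv2.imread(f"pics/{c}0.png") for c in I}
for n,a,b,r,h in [("shaker",(215.5,333.5),(427.4,292.5),.023,.072),("caster",(256,386),(457.9,231.1),.036,.078),("orange",(202.4,366.8),(463,282.4),.023,.072),("red",(174.1,352.9),(462,313.4),.023,.072)]:
    o=least_squares(lambda p:np.r_[hullstat(proj(I["scene"],cyl(*p,r,h)))-a,hullstat(proj(I["top"],cyl(*p,r,h)))-b],[.4,-.2])
    print(n,o.x.round(4),o.fun.round(1),"r",np.hypot(*o.x).round(3))
print("mug",plane(I["top"],(147,214),.05),"napk",plane(I["top"],(176,301),.05))
# lid: bright quad in top
t=im["top"].astype(int); 
print(t[210,320],t[210,250],t[175,315],t[260,309])
m=((t[...,0]>t[...,2]+3)&(t.sum(2)>330)).astype(np.uint8); mm=np.zeros_like(m);mm[170:260,255:375]=m[170:260,255:375]
mm=cv2.morphologyEx(mm,cv2.MORPH_OPEN,np.ones((13,13)))
c=max(cv2.findContours(mm,0,cv2.CHAIN_APPROX_NONE)[0],key=cv2.contourArea)[:,0]
W=plane(I["top"],c,.094)
(ctr,sz,ang)=cv2.minAreaRect((W[:,:2]*1000).astype(np.float32));print(ctr,sz,ang,cv2.contourArea(c))
B=plane(I["top"],(309,260.4),.110);print("button c",B, "scene",plane(I["scene"],(303.1,242.7),.108))
E
```

```text
shaker [ 0.4365 -0.2737] [-0.1 -0.3  0.2 -0.3] r 0.515
caster [ 0.5925 -0.3537] [-0.2 -0.5  0.3 -0.5] r 0.69
orange [ 0.4635 -0.3631] [-0.3 -0.3  0.1 -0.4] r 0.589
red [ 0.3864 -0.359 ] [ 0.1 -0.6  0.5 -0.1] r 0.527
mug [[0.61619228 0.42537627 0.05      ]] napk [[0.40358649 0.34085729 0.05      ]]
[127 131 126] [ 98 114 124] [103 118 127] [33 36 38]
(621.68212890625, 81.68965911865234) (122.34423065185547, 76.37702941894531) 1.1363766193389893 1191.5
button c [[0.50164036 0.02253573 0.11      ]] scene [[0.51059837 0.01014527 0.108     ]]
```

```bash
python3 - <<'E'
from h import *
I={c:camera_info(c) for c in["scene","top"]}
im={c:cv2.imread(f"pics/{c}0.png") for c in I}
def fit(c,roi,f):
    t=im[c].astype(int);x,y,w,h=roi;m=np.zeros(t.shape[:2],np.uint8)
    m[y:y+h,x:x+w]=f(t)[y:y+h,x:x+w]
    m=cv2.morphologyEx(m,cv2.MORPH_OPEN,np.ones((19,19)) if c=="top" else np.ones((9,9)))
    k=max(cv2.findContours(m,0,cv2.CHAIN_APPROX_NONE)[0],key=cv2.contourArea)
    k=cv2.convexHull(k)[:,0]
    W=plane(I[c],k,.094);r=cv2.minAreaRect((W[:,:2]*1000).astype(np.float32));print(c,r,cv2.contourArea(k));return r
fit("top",(255,170,120,95),lambda t:(t[...,0]-t[...,2]>-10)&(t.sum(2)>280))
t=im["scene"];print(t[255,340],t[300,330],t[220,300],t[310,370],t[285,380])
fit("scene",(270,215,130,120),lambda t:(t[...,0]-t[...,2]>-12)&(t.sum(2)>200))
E
```

```text
top ((610.5049438476562, 10.436874389648438), (219.31761169433594, 141.8424835205078), 83.45706939697266) 5195.0
[135 148 154] [43 55 70] [131 151 160] [137 159 166] [135 156 164]Traceback (most recent call last):
  File "<stdin>", line 13, in <module>
  File "<stdin>", line 8, in fit
ValueError: max() iterable argument is empty
```

```bash
cat >> h.py <<'E'
YAW=np.radians(-6.54);O=np.array([.6080,.0107,0]);C=R.from_euler("z",YAW).as_matrix()
cad=lambda p:O+C@(np.array(p)/1000.)          # caddy mm -> world m
def ori(tilt): # tool x=caddy y, tool y=caddy x (tilted down by tilt deg), z down
    a=np.radians(tilt);c,s=np.cos(a),np.sin(a)
    return C@np.array([[0,c,-s],[1,0,0],[0,-s,-c]])
def row(p,M,p0=None,M0=None):
    if p0 is None: s=get_state();p0=s["tcp_pos"];M0=Rq(s["orientation"])
    return np.r_[M0.T@(p-p0)*100,R.from_matrix(M0.T@M).as_rotvec(degrees=True)].round(2)
E
python3 - <<'E'
from h import *
for c in["scene","top"]:
    u=proj(camera_info(c),[cad(p) for p in[(-70,-111,94),(-70,111,94),(75,111,94),(75,-111,94)]])
    b=proj(camera_info(c),[cad((-109,0,110))])
    print(c,u.round(1).tolist(),u.min(0),u.ptp(0) if hasattr(u,'ptp') else np.ptp(u,0),b)
im=cv2.imread("pics/scene0.png");i=camera_info("scene")
for z in (94,0):
  cv2.polylines(im,[proj(i,[cad(p) for p in[(-75,-110,z),(-75,110,z),(75,110,z),(75,-110,z)]]).round().astype(int)],True,(0,255,0),1)
cv2.polylines(im,[proj(i,[cad(p) for p in[(-132,-23,110),(-132,23,110),(-86,23,110),(-86,-23,110)]]).round().astype(int)],True,(255,0,255),1)
cv2.polylines(im,[proj(i,[cad(p) for p in[(-70,-111,94),(-70,111,94),(75,111,94),(75,-111,94)]]).round().astype(int)],True,(0,0,255),1)
cv2.imwrite("pics/ov.png",cv2.resize(im[210:340,270:410],(700,590) ,interpolation=cv2.INTER_CUBIC))
print(row(cad((-80,0,150)),ori(6)))
E
```

```text
scene [[288.4, 275.0], [339.2, 223.9], [389.2, 244.3], [341.1, 299.9]] [288.36573836 223.85020527] [100.78904799  76.01183064] [[301.66959889 237.64676854]]
top [[357.2, 251.9], [264.4, 239.5], [273.1, 180.8], [364.2, 192.9]] [264.35033812 180.79469902] [99.8082107  71.10904849] [[308.73621979 261.22285779]]
[ 50.4  -41.45   8.13   5.37  -3.33 -63.58]
```

View pics/ov.png

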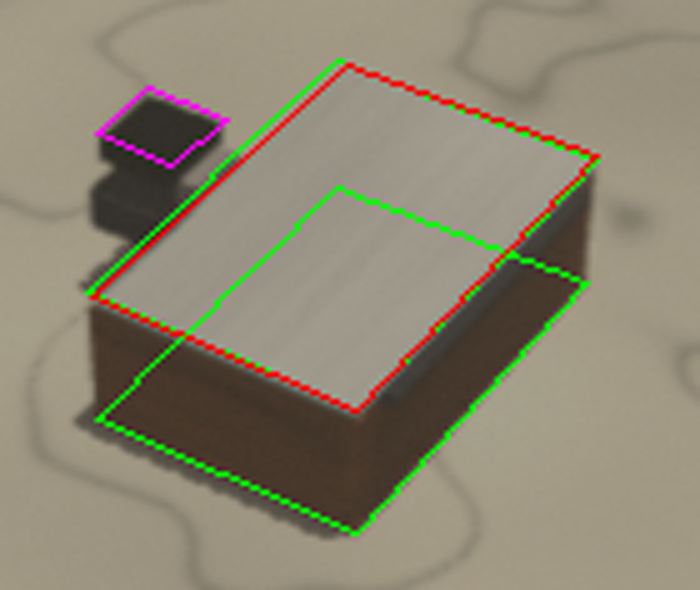

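The red lid outline and magenta pad outline land on the edges at crop (95-600, 65-415) and (100-225, 88-165), so the caddy pose holds to about 2 mm. Next, move to above the button.

Emit:
{"method": "send_rows", "body": {"series": [50.4,-41.4,5,5.4,-3.3,-63.6,0.58,50.4,-41.4,5,5.4,-3.3,-63.6,0.58,50.4,-41.4,5,5.4,-3.3,-63.6,0.58,50.4,-41.4,5,5.4,-3.3,-63.6,0.58,50.4,-41.4,5,5.4,-3.3,-63.6,0.58,50.4,-41.4,5,5.4,-3.3,-63.6,0.58,50.4,-41.4,5,5.4,-3.3,-63.6,0.58,50.4,-41.4,5,5.4,-3.3,-63.6,0.58,50.4,-41.4,5,5.4,-3.3,-63.6,0.58,50.4,-41.4,5,5.4,-3.3,-63.6,0.58], "newtons": 40}}

```text
clock: 1.63
tcp_pos: [0.4085, -0.1822, 0.1995]
orientation: [-0.039, 0.744, 0.667, -0.035]
wrist_force: [1.1, -1.5, -0.1]
finger_gap: 0.05
```

```bash
python3 - <<'E'
from h import *
print(row(cad((-80,0,150)),ori(6)),get_state()["finger_gap"],get_state()["tcp_pos"])
E
```

```text
[ 2.138e+01  1.020e+01  3.920e+00  2.000e-02 -0.000e+00  3.000e-01] 0.04996487717777509 [ 0.40847092 -0.18219795  0.19952066]
```

Emit:
{"method": "send_rows", "body": {"series": [21.4,10.2,3.0,0,0,0.3,0.58,21.4,10.2,3.0,0,0,0.3,0.58,21.4,10.2,3.0,0,0,0.3,0.58,21.4,10.2,3.0,0,0,0.3,0.58,21.4,10.2,3.0,0,0,0.3,0.58,21.4,10.2,3.0,0,0,0.3,0.58,21.4,10.2,3.9,0,0,0.3,0.58,21.4,10.2,3.9,0,0,0.3,0.58,21.4,10.2,3.9,0,0,0.3,0.58]}}

```text
clock: 2.38
tcp_pos: [0.5277, 0.0174, 0.1496]
orientation: [-0.04, 0.747, 0.663, -0.036]
wrist_force: [-0.2, -0.8, 0.8]
finger_gap: 0.05
```

```bash
python3 - <<'E'
from h import *
s=get_state();print(row(cad((-80,0,125)),ori(6)),s["clock"],s["wrist_force"],s["tcp_pos"])
w=read_camera("wrist");a=read_camera("scene")
cv2.imwrite("pics/m3.png",np.hstack([cv2.resize(w,(400,300)),cv2.resize(a[150:330,230:470],(400,300))]))
E
```

```text
[ 0.25  0.31  2.44 -0.12 -0.01 -0.26] 2.3833 [-0.23366941 -0.79603152  0.81231301] [0.52772051 0.01735839 0.14957487]
```

View pics/m3.png

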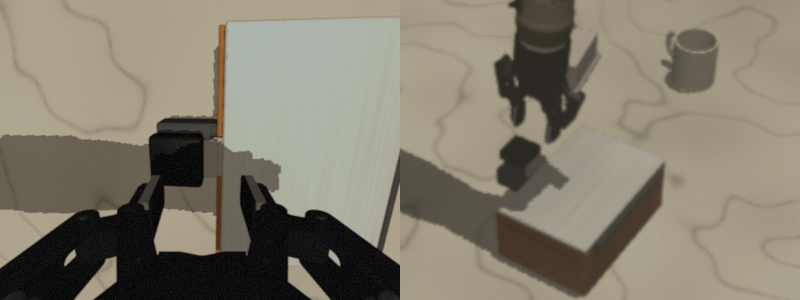

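Emit:
{"method": "send_rows", "body": {"series": [0.25,0.3,0.8,0,0,-0.2,0.58,0.25,0.3,1.6,0,0,-0.2,0.58,0.25,0.3,2.4,0,0,-0.2,0.58,0.25,0.3,3.0,0,0,-0.2,0.58,0.25,0.3,3.2,0,0,-0.2,0.58,0.25,0.3,3.2,0,0,-0.2,0.58]}}

```text
clock: 2.98
tcp_pos: [0.5277, 0.0199, 0.117]
orientation: [-0.04, 0.746, 0.664, -0.035]
wrist_force: [-0.8, 0.3, 0.3]
finger_gap: 0.0494
```

Emit:
{"method": "send_rows", "body": {"series": [0,0,0.2,0,0,0,0.58,0,0,0.2,0,0,0,0.58]}}

```text
clock: 3.15
tcp_pos: [0.5284, 0.02, 0.1159]
orientation: [-0.039, 0.746, 0.664, -0.035]
wrist_force: [-0.7, 0.3, -0.6]
finger_gap: 0.0496
```

Emit:
{"method": "send_rows", "body": {"series": [0,0,0.2,0,0,0,0.58,0,0,0.2,0,0,0,0.58]}}

```text
clock: 3.32
tcp_pos: [0.5282, 0.0201, 0.114]
orientation: [-0.039, 0.746, 0.664, -0.035]
wrist_force: [-0.3, -0.5, 0.0]
finger_gap: 0.0497
```

Emit:
{"method": "send_rows", "body": {"series": [0,0,0.2,0,0,0,0.58,0,0,0.2,0,0,0,0.58]}}

```text
clock: 3.48
tcp_pos: [0.5278, 0.0201, 0.1118]
orientation: [-0.039, 0.746, 0.664, -0.035]
wrist_force: [-0.8, -0.6, -0.8]
finger_gap: 0.0498
```

Emit:
{"method": "send_rows", "body": {"series": [0,0,0.2,0,0,0,0.58,0,0,0.2,0,0,0,0.58]}}

```text
clock: 3.65
tcp_pos: [0.5275, 0.0201, 0.1097]
orientation: [-0.039, 0.746, 0.664, -0.035]
wrist_force: [0.1, 0.0, 1.5]
finger_gap: 0.0494
```

Emit:
{"method": "send_rows", "body": {"series": [0,0,0.15,0,0,0,0.58,0,0,0.15,0,0,0,0.58]}}

```text
clock: 3.82
tcp_pos: [0.5274, 0.0201, 0.1083]
orientation: [-0.039, 0.746, 0.664, -0.035]
wrist_force: [0.0, 0.8, -1.0]
finger_gap: 0.0496
```

Emit:
{"method": "send_rows", "body": {"series": [0,0,0.15,0,0,0,0.58,0,0,0.15,0,0,0,0.58]}}

```text
clock: 3.98
tcp_pos: [0.5272, 0.0202, 0.1068]
orientation: [-0.039, 0.746, 0.664, -0.035]
wrist_force: [0.3, 0.7, -0.6]
finger_gap: 0.0494
```

Emit:
{"method": "send_rows", "body": {"series": [0,0,0.15,0,0,0,0.58,0,0,0.15,0,0,0,0.58]}}

```text
clock: 4.15
tcp_pos: [0.5271, 0.0201, 0.1053]
orientation: [-0.039, 0.746, 0.664, -0.035]
wrist_force: [-0.0, -0.5, -1.7]
finger_gap: 0.0493
```

Emit:
{"method": "send_rows", "body": {"series": [0,0,0.1,0,0,0,0.58,0,0,0.1,0,0,0,0.58]}}

```text
clock: 4.32
tcp_pos: [0.5272, 0.0202, 0.1045]
orientation: [-0.039, 0.746, 0.664, -0.035]
wrist_force: [-0.5, 0.0, 0.9]
finger_gap: 0.0495
```

Emit:
{"method": "send_rows", "body": {"series": [0,0,0.1,0,0,0,0.58,0,0,0.1,0,0,0,0.58]}}

```text
clock: 4.48
tcp_pos: [0.5269, 0.0202, 0.104]
orientation: [-0.039, 0.746, 0.664, -0.035]
wrist_force: [-1.3, 0.7, 5.0]
finger_gap: 0.0496
```

Emit:
{"method": "send_rows", "body": {"series": [0,0,0.06,1.4,0,0,0.58,0,-0.02,0.12,2.7,0,0,0.58,0,-0.02,0.12,2.7,0,0,0.58]}}

```text
clock: 4.73
tcp_pos: [0.5264, 0.0203, 0.1028]
orientation: [-0.058, 0.745, 0.663, -0.051]
wrist_force: [-1.5, -0.3, 6.7]
finger_gap: 0.0493
```

Emit:
{"method": "send_rows", "body": {"series": [0,0.02,0.15,0,0,0,0.58,0,0.05,0.3,0,0,0,0.58,0,0.05,0.3,0,0,0,0.58]}}

```text
clock: 4.98
tcp_pos: [0.5239, 0.0206, 0.1001]
orientation: [-0.059, 0.744, 0.663, -0.052]
wrist_force: [-7.6, 0.1, 12.4]
finger_gap: 0.0494
```

```bash
cat > st.py <<'E'
from h import *
s=get_state();M=Rq(s["orientation"]);t=C.T@(s["tcp_pos"]-O)*1000;Mc=C.T@M
print("tcp caddy",t.round(1),"tilt",np.degrees(np.arcsin(-Mc[2,1])).round(2),"F",s["wrist_force"].round(1),"tq",s["ft_torque"].round(2))
b=-3.2;g=s["finger_gap"]*500
for n,y in(("f2in",-g),("f1in",g),("f1out",g+14.5)):print(n,(t+Mc@[0,y,b]).round(1))
E
python3 st.py
```

```text
tcp caddy [-84.7   0.3 100.1] tilt 9.0 F [-7.6  0.1 12.4] tq [ 0.2   2.01 -0.04]
f2in [-108.6    0.3  107.1]
f1in [-59.8   0.2  99.4]
f1out [-45.5   0.2  97.1]
```

Emit:
{"method": "send_rows", "body": {"series": [0,-0.2,0,-0.8,0,0,0.58,0,-0.4,0,-1.6,0,0,0.58,0,-0.4,0,-1.6,0,0,0.58]}}

```text
clock: 5.23
tcp_pos: [0.5227, 0.0207, 0.1007]
orientation: [-0.046, 0.745, 0.664, -0.041]
wrist_force: [-0.7, 0.2, 3.6]
finger_gap: 0.0491
```

```bash
python3 st.py
```

```text
tcp caddy [-85.8   0.2 100.7] tilt 7.01 F [-0.7  0.2  3.6] tq [ 0.02  0.14 -0.01]
f2in [-109.8    0.3  106.9]
f1in [-61.1   0.2 100.9]
f1out [-46.7   0.2  99.1]
```

Emit:
{"method": "send_rows", "body": {"series": [0,-0.1,0.13,0,0,0,0.58,0,-0.2,0.26,0,0,0,0.58,0,-0.2,0.26,0,0,0,0.58]}}

```text
clock: 5.48
tcp_pos: [0.5203, 0.021, 0.098]
orientation: [-0.047, 0.745, 0.664, -0.041]
wrist_force: [-1.0, -0.0, 6.5]
finger_gap: 0.0497
```

```bash
python3 st.py
```

```text
tcp caddy [-88.3   0.2  98. ] tilt 7.13 F [-1.  -0.   6.5] tq [ 0.13  0.48 -0.  ]
f2in [-112.5    0.3  104.2]
f1in [-63.2   0.2  98.1]
f1out [-48.8   0.2  96.3]
```

Emit:
{"method": "send_rows", "body": {"series": [0,-0.04,0.08,0.3,0,0,0.58,0,-0.08,0.16,0.6,0,0,0.58,0,-0.08,0.16,0.6,0,0,0.58]}}

```text
clock: 5.73
tcp_pos: [0.5194, 0.0211, 0.0966]
orientation: [-0.051, 0.745, 0.664, -0.045]
wrist_force: [-2.5, -0.0, 8.1]
finger_gap: 0.0495
```

```bash
python3 st.py
```

```text
tcp caddy [-89.2   0.2  96.6] tilt 7.76 F [-2.5 -0.   8.1] tq [0.05 0.58 0.  ]
f2in [-113.3    0.3  103.1]
f1in [-64.2   0.2  96.4]
f1out [-49.9   0.2  94.4]
```

Emit:
{"method": "send_rows", "body": {"series": [0,0,-0.03,-0.7,0,0,0.58,0,0.01,-0.06,-1.4,0,0,0.58,0,0.01,-0.09,-2.1,0,0,0.58,0,0.02,-0.12,-2.8,0,0,0.58,0,0.02,-0.15,-3.5,0,0,0.58,0,0.02,-0.15,-3.5,0,0,0.58]}}

```text
clock: 6.23
tcp_pos: [0.5199, 0.021, 0.0985]
orientation: [-0.027, 0.746, 0.665, -0.024]
wrist_force: [-2.3, 0.5, 7.6]
finger_gap: 0.0496
```

```bash
python3 st.py; python3 - <<'E'
from h import *
w=read_camera("wrist");a=read_camera("scene")
cv2.imwrite("pics/m4.png",np.hstack([cv2.resize(w[200:440,150:470],(400,300),interpolation=cv2.INTER_CUBIC),cv2.resize(a[200:320,280:400],(400,300),interpolation=cv2.INTER_CUBIC)]))
E
```

```text
tcp caddy [-88.7   0.2  98.5] tilt 4.15 F [-2.3  0.5  7.6] tq [0.05 0.51 0.01]
f2in [-113.2    0.3  103.4]
f1in [-63.8   0.2  99.9]
f1out [-49.3   0.2  98.8]
```

View pics/m4.png

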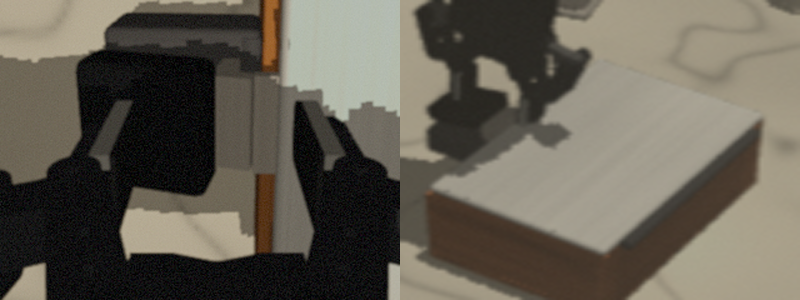

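```bash
cat > lid.py <<'E'
from h import *
i=camera_info("scene")
def lidpts(th):
    n=lambda L,y:cad((75-L*np.cos(th)+8*np.sin(th),y,86+L*np.sin(th)+8*np.cos(th)))
    return np.array([n(L,y) for L,y in((145,-111),(145,-70),(145,-40),(100,-111),(70,-111),(40,-111))])
a0=cv2.cvtColor(cv2.imread("pics/scene0.png"),cv2.COLOR_BGR2GRAY);a1=cv2.cvtColor(read_camera("scene"),cv2.COLOR_BGR2GRAY)
p0=proj(i,lidpts(0)).astype(np.float32)
p1,st,er=cv2.calcOpticalFlowPyrLK(a0,a1,p0[:,None],None,winSize=(11,11))
d=p1[:,0]-p0
e=proj(i,lidpts(.05))-p0
print("flow",d.round(1).tolist(),"\nexpected .05rad",e.round(1).tolist(),get_state()["clock"])
E
python3 lid.py
```

```text
flow [[-61.599998474121094, -40.0], [0.800000011920929, 2.299999952316284], [25.5, -23.399999618530273], [-2.700000047683716, -2.299999952316284], [-16.299999237060547, -9.0], [-0.20000000298023224, -0.4000000059604645]] 
expected .05rad [[0.1, -2.1], [0.1, -2.1], [0.1, -2.1], [0.1, -1.4], [0.2, -1.0], [0.2, -0.5]] 6.3833
```

```bash
cat > lid.py <<'E'
from h import *
a0=cv2.cvtColor(cv2.imread("pics/scene0.png"),cv2.COLOR_BGR2GRAY).astype(float);a1=cv2.cvtColor(read_camera("scene"),cv2.COLOR_BGR2GRAY).astype(float)
def edge(a,c):
    r=275+(c-288.4)*(299.9-275)/(341.1-288.4);y=np.arange(int(r)-14,int(r)+9);g=-np.diff(a[y,c]);k=np.argmax(g)
    k=min(max(k,1),len(g)-2);o=(g[k-1]-g[k+1])/(2*(g[k-1]-2*g[k]+g[k+1]));return y[k]+.5+o
print([(c,round(edge(a0,c),1),round(edge(a1,c),1)) for c in range(292,340,5)])
E
python3 lid.py
```

```text
[(292, np.float64(277.8), np.float64(276.6)), (297, np.float64(280.3), np.float64(279.1)), (302, np.float64(282.8), np.float64(281.6)), (307, np.float64(284.8), np.float64(284.1)), (312, np.float64(287.5), np.float64(286.6)), (317, np.float64(289.7), np.float64(289.1)), (322, np.float64(292.2), np.float64(291.7)), (327, np.float64(294.6), np.float64(294.2)), (332, np.float64(296.9), np.float64(296.7)), (337, np.float64(299.4), np.float64(299.1))]
```

The scene picture shows the lid's front-left corner at crop (432,190). The edge fit gives a rise of about 1.2 px (0.03 rad), so the lid is off its catch and resting on the finger. I'll raise the finger a little more while holding the button.

Emit:
{"method": "send_rows", "body": {"series": [0,0,-0.03,-0.7,0,0,0.58,0,0.01,-0.06,-1.4,0,0,0.58,0,0.01,-0.09,-2.1,0,0,0.58,0,0.02,-0.12,-2.8,0,0,0.58,0,0.02,-0.15,-3.5,0,0,0.58,0,0.02,-0.17,-4.0,0,0,0.58,0,0.02,-0.17,-4.0,0,0,0.58]}}

```text
clock: 7.02
tcp_pos: [0.5204, 0.021, 0.1003]
orientation: [-0.001, 0.747, 0.665, -0.001]
wrist_force: [-2.2, 0.1, 8.9]
finger_gap: 0.0493
```

```bash
python3 st.py; python3 lid.py; cat > arc.py <<'E'
import numpy as np
def f1(th,L): return np.array([75-L*np.cos(th)+8*np.sin(th),86+L*np.sin(th)+8*np.cos(th)])
def table(th0,L0,p0,ths):
    for t in ths:
        L=np.interp(t,[th0,.12,.4],[L0,L0-1,126]);d=(f1(t,L)-p0)/10
        print(round(t,3),"dy %.2f dz %.2f"%(d[0],-d[1]))
E
```

```text
tcp caddy [-88.1   0.2 100.3] tilt 0.13 F [-2.2  0.1  8.9] tq [ 0.07  0.62 -0.03]
f2in [-112.8    0.3  103.6]
f1in [-63.5   0.2 103.5]
f1out [-49.    0.2 103.5]
[(292, np.float64(277.8), np.float64(275.5)), (297, np.float64(280.3), np.float64(278.2)), (302, np.float64(282.8), np.float64(280.7)), (307, np.float64(284.8), np.float64(283.3)), (312, np.float64(287.5), np.float64(286.1)), (317, np.float64(289.7), np.float64(288.5)), (322, np.float64(292.2), np.float64(291.2)), (327, np.float64(294.6), np.float64(294.0)), (332, np.float64(296.9), np.float64(296.6)), (337, np.float64(299.4), np.float64(299.1))]
```

```bash
python3 - <<'E'
from arc import *
p0=np.array([-63.5,103.5])
table(.068,138.5,p0,np.arange(.09,1.5,.04))
E
```

```text
0.09 dy 0.17 dz -0.29
0.13 dy 0.36 dz -0.82
0.17 dy 0.64 dz -1.33
0.21 dy 0.93 dz -1.82
0.25 dy 1.24 dz -2.29
0.29 dy 1.57 dz -2.75
0.33 dy 1.92 dz -3.18
0.37 dy 2.28 dz -3.60
0.41 dy 2.61 dz -4.01
0.45 dy 2.85 dz -4.45
0.49 dy 3.11 dz -4.89
0.53 dy 3.38 dz -5.31
0.57 dy 3.67 dz -5.72
0.61 dy 3.98 dz -6.12
0.65 dy 4.30 dz -6.51
0.69 dy 4.64 dz -6.89
0.73 dy 4.99 dz -7.25
0.77 dy 5.36 dz -7.60
0.81 dy 5.74 dz -7.93
0.85 dy 6.14 dz -8.24
0.89 dy 6.54 dz -8.54
0.93 dy 6.96 dz -8.83
0.97 dy 7.39 dz -9.10
1.01 dy 7.83 dz -9.35
1.05 dy 8.27 dz -9.58
1.09 dy 8.73 dz -9.79
1.13 dy 9.20 dz -9.99
1.17 dy 9.67 dz -10.16
1.21 dy 10.15 dz -10.32
1.25 dy 10.64 dz -10.46
1.29 dy 11.13 dz -10.58
1.33 dy 11.62 dz -10.68
1.37 dy 12.12 dz -10.76
1.41 dy 12.62 dz -10.82
1.45 dy 13.13 dz -10.85
1.49 dy 13.63 dz -10.87
```

Emit:
{"method": "send_rows", "body": {"series": [0,0.1,-0.3,0,0,0,0.58,0,0.3,-0.8,0,0,0,0.58,0,0.6,-1.3,0,0,0,0.58,0,0.9,-1.8,0,0,0,0.58,0,1.2,-2.3,0,0,0,0.58,0,1.6,-2.75,0,0,0,0.58,0,1.9,-3.2,0,0,0,0.58,0,2.3,-3.6,0,0,0,0.58,0,2.6,-4.0,0,0,0,0.58,0,2.6,-4.0,0,0,0,0.58]}}

```text
clock: 7.9
tcp_pos: [0.5477, 0.0177, 0.1402]
orientation: [-0.001, 0.747, 0.665, -0.0]
wrist_force: [-0.4, -0.2, 1.8]
finger_gap: 0.0495
```

```bash
python3 st.py; python3 - <<'E'
from h import *
a=read_camera("scene");w=read_camera("wrist")
cv2.imwrite("pics/m5.png",np.hstack([cv2.resize(w,(400,300)),cv2.resize(a[180:300,280:400],(400,300),interpolation=cv2.INTER_CUBIC)]))
E
```

```text
tcp caddy [-6.070e+01  1.000e-01  1.402e+02] tilt 0.08 F [-0.4 -0.2  1.8] tq [-0.01 -0.06  0.01]
f2in [-85.4   0.2 143.4]
f1in [-3.600e+01  1.000e-01  1.433e+02]
f1out [-2.150e+01  1.000e-01  1.433e+02]
```

View pics/m5.png

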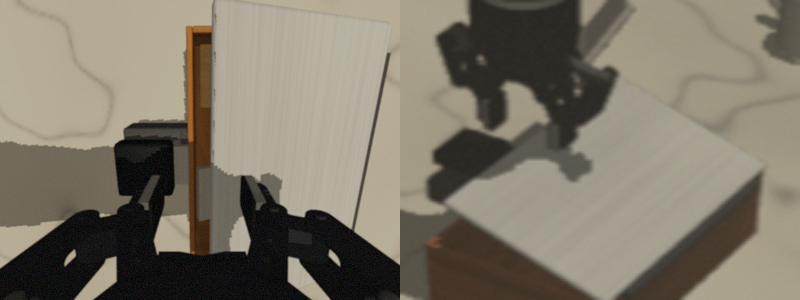

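The lid is open about 0.4 rad and resting on the right finger (scene crop corner at (445,203), above the box rim at (430,243)). I'll continue along the arc.

Emit:
{"method": "send_rows", "body": {"series": [0,0.25,-0.45,0,0,0,0.58,0,0.5,-0.9,0,0,0,0.58,0,0.75,-1.3,0,0,0,0.58,0,1.05,-1.7,0,0,0,0.58,0,1.35,-2.1,0,0,0,0.58,0,1.7,-2.5,0,0,0,0.58,0,2.05,-2.9,0,0,0,0.58,0,2.4,-3.25,0,0,0,0.58,0,2.75,-3.6,0,0,0,0.58,0,3.15,-3.9,0,0,0,0.58]}}

```text
clock: 8.83
tcp_pos: [0.578, 0.0142, 0.1785]
orientation: [-0.002, 0.747, 0.665, -0.001]
wrist_force: [0.9, 0.3, 1.7]
finger_gap: 0.0494
```

Emit:
{"method": "send_rows", "body": {"series": [0,0.4,-0.35,0,0,0,0.58,0,0.8,-0.6,0,0,0,0.58,0,1.2,-0.9,0,0,0,0.58,0,1.65,-1.2,0,0,0,0.58,0,2.1,-1.4,0,0,0,0.58,0,2.5,-1.65,0,0,0,0.58,0,2.95,-1.85,0,0,0,0.58,0,3.45,-2.05,0,0,0,0.58,0,3.9,-2.25,0,0,0,0.58,0,4.4,-2.4,0,0,0,0.58]}}

```text
clock: 9.67
tcp_pos: [0.6219, 0.0091, 0.2021]
orientation: [-0.002, 0.747, 0.665, -0.001]
wrist_force: [1.3, 0.0, 0.6]
finger_gap: 0.0496
```

```bash
python3 st.py
```

```text
tcp caddy [ 14.   -0.  202.1] tilt 0.21 F [1.3 0.  0.6] tq [-0.01 -0.15 -0.02]
f2in [-10.8   0.  205.4]
f1in [ 3.880e+01 -1.000e-01  2.052e+02]
f1out [ 5.330e+01 -1.000e-01  2.051e+02]
```

Emit:
{"method": "send_rows", "body": {"series": [0,0.45,-0.15,0,0,0,0.58,0,0.9,-0.25,0,0,0,0.58,0,1.3,-0.35,0,0,0,0.58,0,1.7,-0.42,0,0,0,0.58,0,2.1,-0.5,0,0,0,0.58,0,2.5,-0.5,0,0,0,0.58,0,2.8,-0.55,0,0,0,0.58,0,3.1,-0.55,0,0,0,0.58,0,3.4,-0.55,0,0,0,0.58,0,3.4,-0.55,0,0,0,0.58]}}

```text
clock: 10.5
tcp_pos: [0.6558, 0.0051, 0.2072]
orientation: [-0.001, 0.747, 0.665, -0.001]
wrist_force: [0.1, 0.3, 1.1]
finger_gap: 0.0496
```

```bash
python3 st.py; python3 - <<'E'
from h import *
a=read_camera("scene");w=read_camera("wrist")
cv2.imwrite("pics/m6.png",np.hstack([cv2.resize(w,(400,300)),cv2.resize(a[130:330,250:450],(400,300),interpolation=cv2.INTER_CUBIC)]))
E
```

```text
tcp caddy [ 4.810e+01 -1.000e-01  2.072e+02] tilt 0.19 F [0.1 0.3 1.1] tq [-0.05 -0.14 -0.  ]
f2in [ 23.3  -0.  210.4]
f1in [ 7.290e+01 -1.000e-01  2.103e+02]
f1out [ 8.740e+01 -1.000e-01  2.102e+02]
```

View pics/m6.png

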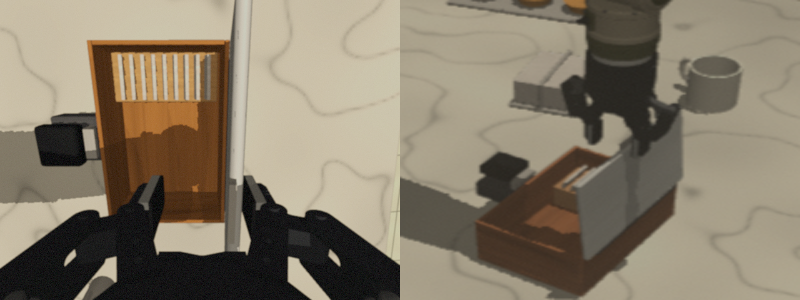

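The wrist view shows the lid edge-on at column about 240 between the fingers, and the scene view shows it nearly upright. I'll let it drift onto its stop, then clear it.

Emit:
{"method": "send_rows", "body": {"series": [0,0.3,0,0,0,0,0.58,0,0.6,0,0,0,0,0.58,0,0.9,0,0,0,0,0.58,0,1.2,0,0,0,0,0.58,0,1.5,0,0,0,0,0.58,0,1.8,0,0,0,0,0.58,0,2.1,0,0,0,0,0.58,0,2.3,0,0,0,0,0.58,0,2.3,0,0,0,0,0.58]}}

```text
clock: 11.35
tcp_pos: [0.6785, 0.0025, 0.207]
orientation: [-0.002, 0.747, 0.665, -0.001]
wrist_force: [0.4, -0.2, 0.1]
finger_gap: 0.0496
```

Emit:
{"method": "send_rows", "body": {"series": [0,0,-1.5,0,0,0,0.58,0,0,-3.5,0,0,0,0.58,0,0,-5.8,0,0,0,0.58,0,0,-5.8,0,0,0,0.58]}}

```text
clock: 11.68
tcp_pos: [0.6797, 0.0024, 0.2703]
orientation: [0.001, 0.747, 0.665, 0.001]
wrist_force: [-0.8, 0.4, -0.1]
finger_gap: 0.0497
```

```bash
python3 st.py; python3 - <<'E'
from h import *
print(row(np.array([.4365,-.2737,.265]),ori(0)))
a=read_camera("scene");i=camera_info("scene")
print(get_state()["clock"])
for th in(1.5,1.62):print(th,proj(i,[cad((75-145*np.cos(th),-111,86+145*np.sin(th))),cad((75-145*np.cos(th),111,86+145*np.sin(th)))]).round(1).tolist())
cv2.imwrite("pics/s7.png",a)
E
```

```text
tcp caddy [ 7.220e+01 -1.000e-01  2.703e+02] tilt -0.19 F [-0.8  0.4 -0.1] tq [ 0.03 -0.03  0.04]
f2in [ 4.740e+01 -1.000e-01  2.735e+02]
f1in [ 9.710e+01 -1.000e-01  2.736e+02]
f1out [ 1.116e+02 -2.000e-01  2.737e+02]
[-3.023e+01 -2.098e+01  4.500e-01  1.900e-01 -3.000e-02 -9.000e-02]
11.7333
1.5 [[337.6, 253.0], [389.0, 198.6]]
1.62 [[344.7, 256.0], [395.6, 201.0]]
```

Emit:
{"method": "send_rows", "body": {"series": [-30.2,-21,0.5,0,0,0,1,-30.2,-21,0.5,0,0,0,1,-30.2,-21,0.5,0,0,0,1,-30.2,-21,0.5,0,0,0,1,-30.2,-21,0.5,0,0,0,1,-30.2,-21,0.5,0,0,0,1,-30.2,-21,0.5,0,0,0,1,-30.2,-21,0.5,0,0,0,1,-30.2,-21,0.5,0,0,0,1,-30.2,-21,0.5,0,0,0,1]}}

```text
clock: 12.57
tcp_pos: [0.4308, -0.2768, 0.26]
orientation: [-0.002, 0.749, 0.663, -0.002]
wrist_force: [0.7, -0.5, -0.1]
finger_gap: 0.0856
```

Emit:
{"method": "send_rows", "body": {"series": [0,0,4,0,0,0,1,0,0,8,0,0,0,1,0,0,10,0,0,0,1,0,0,11,0,0,0,1,0,0,11,0,0,0,1]}}

```text
clock: 12.98
tcp_pos: [0.4328, -0.2715, 0.148]
orientation: [-0.004, 0.747, 0.665, -0.001]
wrist_force: [-0.9, -0.2, 0.7]
finger_gap: 0.0855
```

```bash
python3 - <<'E'
from h import *
i=camera_info("wrist");w=read_camera("wrist");a=read_camera("scene")
for d in silhouettes("wrist","shaker_mid"):
    ys,xs=np.nonzero(d["pixels"]);print(round(d["p"],2),d["box"],xs.mean().round(1),ys.mean().round(1))
for n,x,y in(("sh",.4365,-.2737),("or",.4635,-.3631)): print(n,hullstat(proj(i,cyl(x,y))),proj(i,cyl(x,y)).min(0),proj(i,cyl(x,y)).max(0))
print(row(np.array([.4365,-.2737,.150]),ori(0)),get_state()["clock"],get_state()["joint_pos"])
w=cv2.resize(w,(400,300))
cv2.imwrite("pics/m8.png",np.hstack([w,cv2.resize(a[130:330,250:450],(400,300),interpolation=cv2.INTER_CUBIC)]))
E
```

```text
0.7 [348.7, 291.0, 68.6, 97.1] 380.1 340.3
0.69 [295.6, 190.8, 70.2, 82.8] 331.5 233.7
0.63 [242.1, 300.0, 67.8, 94.0] 278.2 346.3
sh [329.0369269  235.00162557] [293.21573676 191.10932258] [365.18262125 276.21934195]
or [377.69351801 342.48913579] [344.5944852  292.50187911] [414.64994432 390.61143794]
[ 0.01  0.11  0.22 -0.1   0.05 -0.07] 13.1333 [-0.71634142  0.23606582 -0.25584303  1.07988562 -0.00163836  0.96975912]
```

View pics/m8.png

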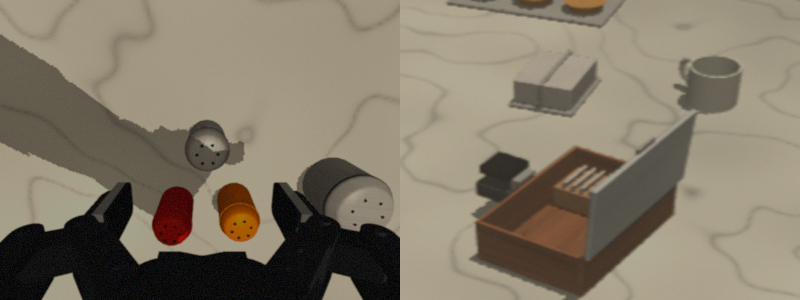

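The small steel shaker is at (207,146) in the wrist view. It is narrower than the caster at (345,190), and the look-alikes are the red one at (173,215) and the orange one at (239,210). The network and model positions agree within 3 px. The lid corners at (590,190) and (693,112) match 1.62 rad, so it is fully open. Next is the descent.

Emit:
{"method": "send_rows", "body": {"series": [0,0.15,3,0,0,0,1,0,0.15,6,0,0,0,1,0,0.15,8,0,0,0,1,0,0.15,10,0,0,0,1,0,0.15,11.5,0,0,0,1,0,0.15,12.4,0,0,0,1,0,0.15,12.4,0,0,0,1,0,0.15,12.4,0,0,0,1]}}

```text
clock: 13.8
tcp_pos: [0.4363, -0.2737, 0.0278]
orientation: [-0.001, 0.747, 0.665, -0.001]
wrist_force: [0.3, -1.0, -0.7]
finger_gap: 0.0856
```

```bash
python3 - <<'E'
from h import *
i=camera_info("wrist");w=read_camera("wrist")
for d in silhouettes("wrist","shaker_mid"):
    ys,xs=np.nonzero(d["pixels"]);print(round(d["p"],2),d["box"],xs.mean().round(1),ys.mean().round(1))
P=proj(i,cyl(.4365,-.2737));print(hullstat(P),P.min(0),P.max(0))
print(row(np.array([.4370,-.2737,.028]),ori(0)),get_state()["wrist_force"])
E
```

```text
0.71 [361.2, 379.6, 72.0, 46.0] 403.0 400.5
0.7 [254.9, 228.2, 138.8, 176.9] 325.4 321.5
[321.46772268 324.87457859] [251.27341104 229.49883283] [391.20637499 412.97143745]
[ 0.05  0.03  0.04 -0.07  0.07 -0.08] [0.1525845  0.56752129 0.19929682]
```

Emit:
{"method": "send_rows", "body": {"series": [0,0.1,0,0,0,0,0.8,0,0.1,0,0,0,0,0.6,0,0.1,0,0,0,0,0.4,0,0.1,0,0,0,0,0.4,0,0.1,0,0,0,0,0.4,0,0.1,0,0,0,0,0.4], "newtons": 30}}

```text
clock: 14.4
tcp_pos: [0.437, -0.2737, 0.0275]
orientation: [-0.001, 0.747, 0.665, -0.001]
wrist_force: [-0.3, 0.7, 6.0]
finger_gap: 0.0452
```

Emit:
{"method": "send_rows", "body": {"series": [0,0,-1,0,0,0,0.4,0,0,-3,0,0,0,0.4,0,0,-6,0,0,0,0.4,0,0,-9,0,0,0,0.4,0,0,-12,0,0,0,0.4,0,0,-15,0,0,0,0.4,0,0,-15,0,0,0,0.4,0,0,-15,0,0,0,0.4]}}

```text
clock: 15.07
tcp_pos: [0.4378, -0.2741, 0.1787]
orientation: [0.0, 0.747, 0.665, -0.001]
wrist_force: [0.4, 0.6, -1.8]
finger_gap: 0.0449
```

```bash
python3 - <<'E'
from h import *
print(row(cad((-10,-33,178)),ori(0)),get_state()["wrist_force"],get_state()["finger_gap"])
a=read_camera("scene");w=read_camera("wrist")
cv2.imwrite("pics/m9.png",np.hstack([cv2.resize(w,(400,300)),cv2.resize(a,(400,300))]))
E
```

```text
[ 2.695e+01  1.262e+01  2.000e-02 -3.000e-02  9.000e-02 -9.000e-02] [ 0.3714723   0.63121566 -1.8311361 ] 0.04491298907025098
```

View pics/m9.png

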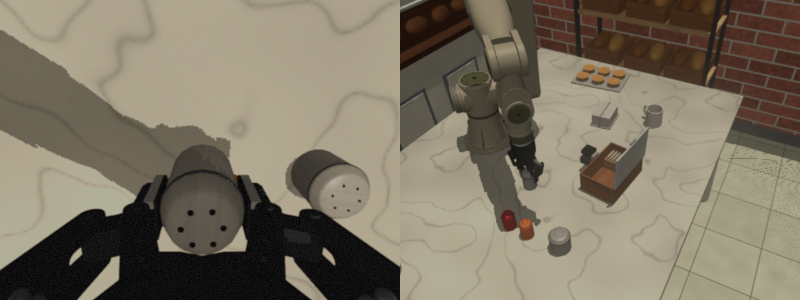

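The shaker hangs level at (203,200), gripped at 45 mm, and the neighbours are undisturbed. Carry it over.

Emit:
{"method": "send_rows", "body": {"series": [2,0.9,0,0,0,0,0.4,5,2.3,0,0,0,0,0.4,8.5,4,0,0,0,0,0.4,12,5.6,0,0,0,0,0.4,15.5,7.3,0,0,0,0,0.4,19,8.9,0,0,0,0,0.4,22,10.3,0,0,0,0,0.4,24.5,11.5,0,0,0,0,0.4,26.2,12.2,0,0,0,0,0.4,27,12.6,0,0,0,0,0.4]}}

```text
clock: 16.0
tcp_pos: [0.5928, -0.0171, 0.1739]
orientation: [-0.003, 0.746, 0.666, -0.002]
wrist_force: [-0.8, 0.1, -2.4]
finger_gap: 0.0448
```

Emit:
{"method": "send_rows", "body": {"series": [0,0,0,0,0,0,0.4,0,0,0,0,0,0,0.4,0,0,0,0,0,0,0.4]}}

```text
clock: 16.25
tcp_pos: [0.5923, -0.0208, 0.1757]
orientation: [-0.002, 0.747, 0.665, -0.002]
wrist_force: [0.8, -0.3, -1.5]
finger_gap: 0.0448
```

```bash
python3 - <<'E'
from h import *
print(row(cad((-10,-33,34)),ori(0)),get_state()["wrist_force"],get_state()["tcp_pos"])
E
```

```text
[ 1.000e-02  2.800e-01  1.417e+01 -3.200e-01 -0.000e+00 -1.500e-01] [ 0.80562755 -0.26320503 -1.47701831] [ 0.59229773 -0.02078142  0.17567087]
```

Emit:
{"method": "send_rows", "body": {"series": [0,0.2,2,0,0,0,0.4,0,0.2,4.5,0,0,0,0.4,0,0.2,7,0,0,0,0.4,0,0.2,9,0,0,0,0.4,0,0.2,11,0,0,0,0.4,0,0.2,12.3,0,0,0,0.4,0,0.2,13.2,0,0,0,0.4,0,0.2,13.6,0,0,0,0.4,0,0.2,13.6,0,0,0,0.4]}}

```text
clock: 17.0
tcp_pos: [0.5941, -0.0207, 0.0399]
orientation: [-0.002, 0.747, 0.665, -0.002]
wrist_force: [0.3, -0.0, -1.9]
finger_gap: 0.0447
```

Emit:
{"method": "send_rows", "body": {"series": [0,0,0.15,0,0,0,0.4,0,0,0.3,0,0,0,0.4,0,0,0.3,0,0,0,0.4]}}

```text
clock: 17.25
tcp_pos: [0.5955, -0.0201, 0.0382]
orientation: [-0.001, 0.747, 0.665, -0.001]
wrist_force: [-0.0, -0.2, -2.2]
finger_gap: 0.0446
```

Emit:
{"method": "send_rows", "body": {"series": [0,0,0.1,0,0,0,0.4,0,0,0.15,0,0,0,0.4,0,0,0.15,0,0,0,0.4]}}

```text
clock: 17.5
tcp_pos: [0.5949, -0.0198, 0.0362]
orientation: [-0.001, 0.747, 0.665, -0.001]
wrist_force: [0.2, -0.1, -2.2]
finger_gap: 0.0452
```

Emit:
{"method": "send_rows", "body": {"series": [0,0,0.1,0,0,0,0.4,0,0,0.15,0,0,0,0.4,0,0,0.15,0,0,0,0.4]}}

```text
clock: 17.75
tcp_pos: [0.5947, -0.0198, 0.0343]
orientation: [-0.002, 0.747, 0.665, -0.001]
wrist_force: [0.3, 0.1, -2.0]
finger_gap: 0.0448
```

Emit:
{"method": "send_rows", "body": {"series": [0,0,0.05,0,0,0,0.4,0,0,0.1,0,0,0,0.4,0,0,0.1,0,0,0,0.4]}}

```text
clock: 18.0
tcp_pos: [0.5947, -0.0198, 0.0333]
orientation: [-0.002, 0.747, 0.665, -0.001]
wrist_force: [0.4, 0.2, -1.8]
finger_gap: 0.0448
```

Emit:
{"method": "send_rows", "body": {"series": [0,0,0.05,0,0,0,0.4,0,0,0.1,0,0,0,0.4,0,0,0.1,0,0,0,0.4]}}

```text
clock: 18.25
tcp_pos: [0.5949, -0.0199, 0.0326]
orientation: [-0.001, 0.747, 0.665, -0.001]
wrist_force: [-0.2, -0.1, -0.3]
finger_gap: 0.0449
```

Emit:
{"method": "send_rows", "body": {"series": [0,0,0.05,0,0,0,0.4,0,0,0.07,0,0,0,0.4,0,0,0.07,0,0,0,0.4]}}

```text
clock: 18.5
tcp_pos: [0.5949, -0.0199, 0.0326]
orientation: [-0.001, 0.747, 0.665, -0.001]
wrist_force: [-2.2, -0.0, 4.6]
finger_gap: 0.0451
```

The shaker touched the floor at the expected height. I'll unload slightly, open and withdraw straight up.

Emit:
{"method": "send_rows", "body": {"series": [0,0,-0.05,0,0,0,0.4,0,0,-0.05,0,0,0,0.56,0,0,-0.05,0,0,0,0.6,0,0,-0.05,0,0,0,0.75,0,0,-0.05,0,0,0,0.8,0,0,-0.05,0,0,0,0.8,0,0,-0.05,0,0,0,0.8]}}

```text
clock: 19.08
tcp_pos: [0.5961, -0.0201, 0.0329]
orientation: [-0.001, 0.747, 0.665, -0.0]
wrist_force: [3.6, -0.6, 1.4]
finger_gap: 0.0682
```

Emit:
{"method": "send_rows", "body": {"series": [0,0,-1,0,0,0,0.8,0,0,-3,0,0,0,0.8,0,0,-6,0,0,0,0.8,0,0,-9,0,0,0,0.8,0,0,-12,0,0,0,0.8,0,0,-15,0,0,0,0.8,0,0,-15,0,0,0,0.8]}}

```text
clock: 19.67
tcp_pos: [0.5973, -0.0203, 0.1892]
orientation: [0.002, 0.747, 0.665, 0.001]
wrist_force: [0.3, -1.5, 1.2]
finger_gap: 0.0681
```

Emit:
{"method": "send_rows", "body": {"series": [0,-3,-1,0,0,0,0.8,0,-6,-2,0,0,0,0.8,0,-9,-2,0,0,0,0.8,0,-12,-2,0,0,0,0.8,0,-12,-2,0,0,0,0.8,0,-12,-2,0,0,0,0.8]}}

```text
clock: 20.17
tcp_pos: [0.4738, -0.0056, 0.2028]
orientation: [-0.002, 0.747, 0.665, -0.002]
wrist_force: [-0.9, 0.5, -0.0]
finger_gap: 0.0684
```

```bash
python3 - <<'E'
from h import *
i=camera_info("scene");a=read_camera("scene");t=read_camera("top");T=camera_info("top")
S=cad((-10,-33,5));print(S,hullstat(proj(i,cyl(S[0],S[1],z=.005))),hullstat(proj(T,cyl(S[0],S[1],z=.005))))
for c in("scene","top"):
  for l in("shaker_mid","caster_mid","mug_mid","napkins_mid"):
    for d in silhouettes(c,l):
      if d["p"]>.4:
        ys,xs=np.nonzero(d["pixels"]);print(c,l,round(d["p"],2),xs.mean().round(1),ys.mean().round(1))
print(get_state()["clock"],get_state()["wrist_force"])
cv2.imwrite("pics/m10.png",np.hstack([cv2.resize(a[150:330,250:430],(400,400),interpolation=cv2.INTER_CUBIC),cv2.resize(t[160:280,250:370],(400,400),interpolation=cv2.INTER_CUBIC)]))
E
```

```text
[ 0.59430648 -0.02094629  0.005     ] [328.26051508 282.15758573] [326.49485042 227.00640865]
scene shaker_mid 0.79 202.3 366.4
scene shaker_mid 0.76 328.9 281.2
scene shaker_mid 0.64 174.4 352.5
scene caster_mid 0.97 255.8 386.0
scene mug_mid 0.59 405.6 185.1
scene napkins_mid 0.72 328.8 184.9
top shaker_mid 0.81 462.7 313.5
top shaker_mid 0.78 462.8 282.1
top caster_mid 0.76 458.2 231.0
top mug_mid 0.67 145.6 213.5
top napkins_mid 0.9 176.2 300.7
20.6667 [-0.31350904 -0.51342143  0.39760972]
```

View pics/m10.png

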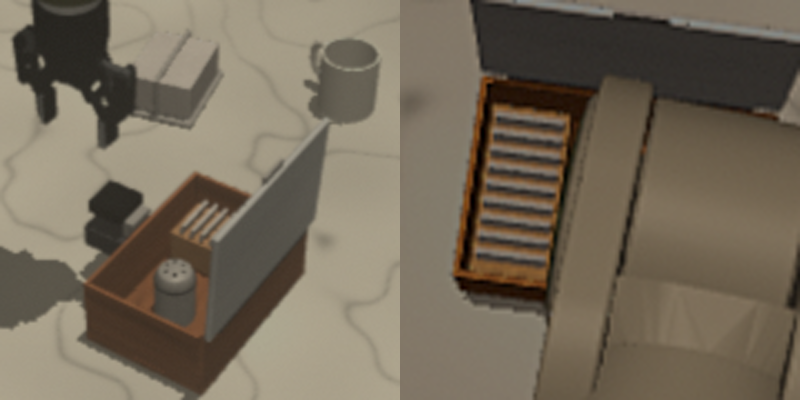

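The shaker stands upright on the floor beside the rack, at (175,285). The lid is fully open, the gripper is clear, and the other things haven't moved.

```bash
python3 -c "
from workcell import *
print(hand_in())"
```

```text
the job is handed in; nothing more can be done
None
```

The lid stands fully open, and the small cinnamon shaker is upright on the caddy's free floor beside the sachet rack. I handed the job in at about 20.7 s of the 72 s allowed.

- **Lid:** I pressed the button about 7 mm at roughly 8 N with one finger while the other waited just above the lid. The lid then rose on that finger at about 0.5 rad/s until it was nearly upright, and I let it drift to its stop.
- **Button force:** the vertical force on the wrist reached 12.4 N, plus about 7.6 N sideways, partway through the first press. The rocking pad was dragging the finger sideways, so I shifted to follow its arc and the force dropped to 3.6 N before I pressed on.
- **Shaker:** I took the steel one and left the red and orange look-alikes alone. I lowered it until it touched the floor, with about 6.5 N of contact force at the last step, then eased off, opened the gripper and drew straight up. There was a brief sideways push of about 3.6 N as the fingers opened.

**Last checks:**
- The lid's corners matched 1.62 rad in the scene picture taken before I fetched the shaker; in the final view I only saw it still upright.
- The shaker lay within 1–2 pixels of where it should be in the scene view. The arm hid it from the top camera, so that second check could not be made.
- The caster, mug, napkin holder and both look-alikes were within about 1 pixel of their starting positions.
- The wrist force was near zero, with the gripper clear of everything.

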